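Load the lit showcase with its isolator off

TASK

The lamp of the small showcase is fed through the red-handled isolator: switch it off, and with it off slide the tray with the green mouthpiece along its channel under the canopy, fully home against the stop and with the mouthpiece still standing upright on its spot; then switch the red-handled isolator back on. Leave the blue-handled isolator on, and do not knock over or shift any of the other goods.

Things in the scene. Friction and masses are not known exactly. Their poses are not given: they have to be found in the camera images.
- showcase: Fixed small lit showcase: grey base plate 110 x 420 x 6 mm, origin under its centre. A channel 81 mm wide runs along its y axis between two aluminium rails 22 mm high; open at the -y end, a stop bar across the +y end (inner face at y = +200 mm).
- canopy (a point): Centre of the canopy's underside, over the showcase's +y end: clear roof in an aluminium frame, 126 x 112 mm (showcase y 99 to 211 mm), underside 119 mm and top 135 mm above the table, on four corner posts 105 mm apart clear.
- tray: Loose navy display tray in the channel: 74 x 200 x 10 mm, about 0.35 kg, origin under its centre, lying on the showcase's base plate (6 mm up) with its y axis along the channel. Fully home against the stop its origin is at y = +100 mm of the showcase; it starts 110 to 180 mm short of that.
- tray_handle (a point): Grip point on the tray's orange upright handle, at tray y = -80 mm and 65 mm above its underside. The handle is a plate 40 mm wide (tray x), 16 mm thick (tray y), its top 82 mm above the tray's underside. When the tray is home the handle's centre is still 79 mm outside the canopy.
- tray_spot (a point): Centre of the show spot on the tray (tray y = +55 mm, on its 10 mm thick top): a square 43 mm wide inside a 5 mm high aluminium rim.
- mouthpiece: The piece on show: green anodised metal mouthpiece standing on the tray's show spot, 38 mm wide at the foot, 19 mm at the top, 90 mm tall, about 90 g; origin under its centre, z axis up along it.
- red_switch_box: Fixed base of the red-handled isolator: yellow block 84 x 62 x 24 mm; origin under its centre. Its x axis is the direction in which the lever swings, its y axis the hinge direction. A black pip on top marks the -x (OFF) side, a green pip the +x (ON) side. Two dark hinge cheeks stand on it to 41 mm height; the hinge axis lies 32 mm above the table.
- red_switch (a joint): Lever of the red-handled isolator, rad: 0 = OFF (leans 0.6 rad from vertical towards the base's -x), 1.2 = ON (leans 0.6 rad towards +x). Over-centre action by its weighted handle: pushed past upright (0.6) it falls to the other stop by itself, short of upright it falls back; 1 to 2 N at the handle bar is enough. It starts ON.
- red_switch_bar (a point): Centre of the red handle bar, a round bar 16 mm thick and 56 mm long along the hinge direction, 75 mm from the hinge axis, carried by two thin steel arms. 94 mm above the table when ON or OFF, 107 mm when upright.
- blue_switch_box: Fixed base of the blue-handled isolator: grey block 84 x 62 x 24 mm; origin under its centre. Its x axis is the direction in which the lever swings, its y axis the hinge direction. A black pip on top marks the -x (OFF) side, a green pip the +x (ON) side. Two dark hinge cheeks stand on it to 41 mm height; the hinge axis lies 32 mm above the table.
- blue_switch (a joint): Lever of the blue-handled isolator, rad: 0 = OFF (leans 0.6 rad from vertical towards the base's -x), 1.2 = ON (leans 0.6 rad towards +x). Over-centre action by its weighted handle: pushed past upright (0.6) it falls to the other stop by itself, short of upright it falls back; 1 to 2 N at the handle bar is enough. It starts ON.
- blue_switch_bar (a point): Centre of the blue handle bar, a round bar 16 mm thick and 56 mm long along the hinge direction, 75 mm from the hinge axis, carried by two thin steel arms. 94 mm above the table when ON or OFF, 107 mm when upright.
- coupling_a: Bystander: push-fit coupling standing upright, black with blue ends, 41 mm wide, 75 mm tall; origin under its centre. Stands close beside the red-handled isolator.
- nozzle_a: Bystander: green mouthpiece standing upright, 38 mm wide, 95 mm tall; origin under its centre. Stands close beside the blue-handled isolator.
- coupling_c: Bystander: push-fit coupling standing upright, black with blue ends, 41 mm wide, 75 mm tall; origin under its centre. Stands in front of the red-handled isolator, 135 to 155 mm from the base's centre on its -x side.
- coupling_b: Bystander: push-fit coupling standing upright, black with blue ends, 41 mm wide, 75 mm tall; origin under its centre. Stands beside the showcase, on its +x side.
- nozzle_b: Bystander: green mouthpiece standing upright, 38 mm wide, 95 mm tall; origin under its centre. Stands beside the showcase, on its -x side.
- vase: Bystander: squat red glass vase, 108 mm wide, 97 mm tall, at the back; origin under its centre.
- card_box: Bystander: navy box of cards 65 x 92 x 34 mm lying flat; origin under its centre.
Mind the look-alikes: they are no part of the job. There is more than one size of the red_switch_box; the one meant has the size given above.

How it is judged:
By the outcome, as a careful person would: the job done as asked, in the order asked, and still so for the second after the job is handed in, with the robot touching nothing.
It also fails if it takes over 61 s, if anything falls off the work surface, if the arm or the gripper's body presses on something with over 40 N, if the wrist force passes 120 N, or if a joint passes its speed limit or range.

ROBOT

A 6-joint arm with a two-finger parallel gripper is mounted at the origin on the work surface. World frame = base frame: x ahead of the robot, y to its left, z up, the work surface at z = 0. Lengths are in m, angles in rad, forces in N, time in s.
With the tool pointing down it reaches from about 0.35 to 0.975 m from the base axis. Payload 4.9 kg.
Tool frame: the origin (TCP) lies midway between the tips of the shut fingers; the grasp point (between the pads) lies 19 mm behind it (ctrl.hold_point_z is the distance from the TCP to the grasp point, in m); z points along the fingers, y is the line along which they close (so a half turn about z gives the same grasp; the last joint's range is limited). The gripper opens to 85 mm and grips with 20 to 120 N. Pads are 22 mm wide; open, the fingers measure 114 mm over their backs; the gripper's body (76 mm by 85 mm) begins 54 mm behind the grasp point. The pads swing forward as they close: fully open they stand 13 mm farther back than shut.
Start: joints at [-1.438, 0.053, 1.613, -0, 1.476, -0.119], TCP at [0.156, -0.605, 0.231] pointing down, gripper open.
Joint ranges: [-3.01, 3.01], [-1.01, 2.22], [0.06, 2.58], [-1.02, 4.17], [0.09, 2.62], [-3.14, 3.14]. Speed limits (rad/s): [2.57, 2.57, 3.14, 3.14, 3.14, 3.14].

INTERFACE

Orientations are given as a rotation vector (axis times angle).
In Python, from station import status, viewer, finish_job, ctrl gives the robot as it stands.
- The arm moves only by the shell command python3 -m jog 'ROWS' [FORCE]. ROWS is JSON, a list of rows, each a list of 7 numbers: the turn, a rotation vector about the tool's x, y, z each as a share of 5 degrees, from -1 to 1, then the shift along the tool's x, y, z each as a share of 30 mm, from -1 to 1, then the opening, from -1 (shut) to 1 (fully open). A call has 1 to 5 rows; each row shifts and turns the commanded pose from where the row before left it, along the tool's axes as they then stand; what a row does not reach is not made up. A row lasts 1/8 s, in which the tool goes at most 62.5 mm and 10.7 degrees, less where a joint would pass 70% of its speed; a pose out of reach is approached as far as the arm can. A call with a number of a shift or a turn outside -1 to 1 is refused whole. A call with a gripper value outside its range is refused whole. The fingers move at their own pace and stop on an object; FORCE is the grip in N (left out, the last holds). Time passes only in rows, so rows that do not move let the fingers close. It gives the time, the measured TCP pose, the force, the opening and the grip force at its end, in the units of the state.
- status.get_obs(): the state, without advancing time (a new reading comes with each control period).
- viewer.get_image(name): name is "scene" or "top" or "wrist"; returns a dict with "img" (420x560x3 uint8, red, green, blue), "fovy" (degrees; the focal length in pixels is half the picture's height over the tangent of half this angle, whatever the lens; pixels are square), "cx", "cy" (the principal point, pixels), "rvec" (rotation vector, rad) and "tvec" (3), from world to camera coordinates, as OpenCV has them. Camera axes: x right, y down, z forward; pixel columns grow to the right and rows downward; lengths in m; the calibration is good to about 2 mm. A picture is of the moment at which its call begins. There is no depth.
- finish_job(): hands the job in; it is judged then, once.
The state is a dict: "t": time; "q": joint angles; "dq": joint speeds; "effort": joint torques, N m; "tool_pos": TCP position; "tool_rot": TCP orientation; "contact_force": force on the tool from outside, world axes, zero at the start; "wrist_torque": the same for the moment, N m; "opening": finger opening in m; "grip_force": force on a finger pad.
Only numpy, scipy, OpenCV 4.12 (cv2) and the standard library are available. Lean on these libraries where they do the work, as an engineer would, in place of code of your own. Each camera call takes 0.05 s, during which the arm holds its last target. There are 200 camera calls.

## Working session

There is one attempt and no reset: what is moved stays moved. The work goes in short steps, Python scripts to look and compute and a shell command to move; the robot and the scene stay as the last step left them, time stands still between calls to the robot, and variables do not carry over. Pictures are saved under pics/ and viewed, at most 10 in all, crops included, and the job is handed in when it is done.

```bash
mkdir -p pics; ls; cat > h.py <<'E'
import numpy as np, cv2
from station import status, viewer, finish_job, ctrl
def cam(n):
    d=viewer.get_image(n); f=d["img"].shape[0]/2/np.tan(np.radians(d["fovy"])/2)
    d["K"]=np.array([[f,0,d["cx"]],[0,f,d["cy"]],[0,0,1]]); d["R"]=cv2.Rodrigues(np.array(d["rvec"],float))[0]; d["t"]=np.array(d["tvec"],float).ravel(); return d
def ray(d,p,z):
    v=d["R"].T@np.linalg.inv(d["K"])@[p[0],p[1],1.]; o=-d["R"].T@d["t"]; return o+v*(z-o[2])/v[2]
def proj(d,P):
    c=d["R"]@np.array(P,float)+d["t"]; q=d["K"]@c; return q[:2]/q[2]
def save(d,n,crop=None,s=1):
    im=cv2.cvtColor(d["img"],cv2.COLOR_RGB2BGR)
    if crop: x0,y0,x1,y1=crop; im=im[y0:y1,x0:x1]
    cv2.imwrite("pics/"+n,cv2.resize(im,None,fx=s,fy=s,interpolation=cv2.INTER_CUBIC))
E
python3 - <<'E'
from h import *
for n in("top","scene"):
    d=cam(n); save(d,n+"0.png",s=1.4); print(n,-d["R"].T@d["t"],d["fovy"])
print(status.get_obs(), ctrl.hold_point_z)
E
```

```text
pics
top [ 0.24868313 -0.01964043  1.42837545] 48.36587680317727
scene [1.18976178 0.4670079  0.69486615] 55.81921722560776
{'t': 0.1, 'q': array([-1.43801110e+00,  5.32923156e-02,  1.61413704e+00, -6.71033943e-06,
        1.47599199e+00, -1.19014521e-01]), 'dq': array([ 4.26920375e-04, -7.57364009e-04, -3.77284630e-03,  7.03985740e-05,
        1.30799798e-03, -5.09400533e-04]), 'effort': array([ 1.12514303e-03, -3.94904351e+01, -3.71362102e+01, -4.72896227e-05,
        3.96392730e-03,  1.50650555e-05]), 'tool_pos': array([ 0.15563316, -0.60474162,  0.23019678]), 'tool_rot': array([-3.11491293e+00, -3.94253436e-01,  3.02524717e-05]), 'contact_force': array([-0.01863231,  0.85028089,  0.37558594]), 'wrist_torque': array([ 0.04170805,  0.04404648, -0.00166483]), 'grip_force': 0.0, 'opening': 0.08537204111313525} 0.0187
```

View pics/top0.png

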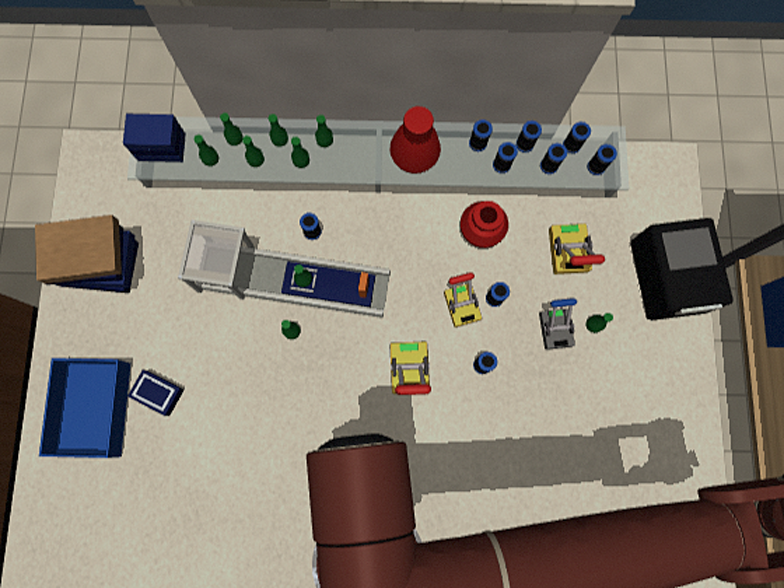

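View pics/scene0.png

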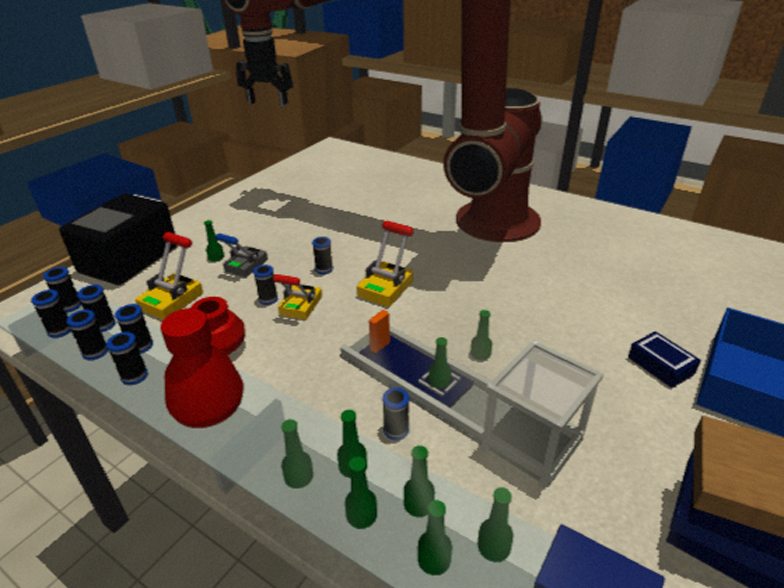

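The red-handled candidates in the top picture (1.4x) are A (462,300), B (409,367) and C (572,248). A fits: its block is the smaller one, its lever leans to the green ON side, one coupling stands close beside it at (497,293), and another stands on its black-pip side at (485,362). B and C are bigger and their bars are on the black side. I'll confirm with a crop and measure.

```bash
cat > m.py <<'E'
from h import *
def comps(d,lo,hi,amin=25,lo2=None,hi2=None):
    h=cv2.cvtColor(d["img"],cv2.COLOR_RGB2HSV); m=cv2.inRange(h,lo,hi)
    if lo2: m|=cv2.inRange(h,lo2,hi2)
    cs,_=cv2.findContours(m,cv2.RETR_EXTERNAL,cv2.CHAIN_APPROX_NONE)
    return [c for c in cs if cv2.contourArea(c)>amin]
def rect3(d,c,z):
    P=np.array([ray(d,p,z)[:2] for p in c[:,0,:]],np.float32); return cv2.minAreaRect(P),P
E
python3 - <<'E'
from m import *
d=cam("top"); np.set_printoptions(precision=4,suppress=True)
for nm,a,z in(("yellow",((22,120,100),(32,255,255)),.024),("red",((0,150,90),(5,255,255),25,(174,150,90),(180,255,255)),.094),("orange",((6,150,120),(18,255,255)),.088),("navy",((110,120,30),(125,255,120)),.016),("blue",((105,150,100),(116,255,255)),.075),("green",((55,100,20),(85,255,255),12),.05)):
    for c in comps(d,*a):
        px=c[:,0,:].mean(0)
        if px[1]<140 or px[1]>285: continue
        r,P=rect3(d,c,z); print(nm,(px*1.4).round(),"c",np.round(r[0],4),"s",np.round(r[1],3),"ang",round(r[2],1),"bb",P.min(0),P.max(0))
save(d,"c1.png",(260,160,480,290),3.6)
E
```

```text
yellow [411. 375.] c [ 0.3832 -0.0825] s [0.024 0.036] ang 1.3 bb [ 0.371  -0.1004] [ 0.3955 -0.0642]
yellow [394. 380.] c [ 0.3706 -0.0496] s [0.048 0.012] ang 1.0 bb [ 0.3467 -0.0557] [ 0.3945 -0.0433]
yellow [408. 352.] c [ 0.4319 -0.0778] s [0.045 0.077] ang 3.9 bb [ 0.4095 -0.115 ] [ 0.4564 -0.0391]
yellow [465. 314.] c [ 0.5194 -0.2016] s [0.038 0.06 ] ang 16.6 bb [ 0.4946 -0.2335] [ 0.5422 -0.1693]
yellow [463. 296.] c [ 0.5598 -0.1942] s [0.02  0.026] ang 18.0 bb [ 0.5477 -0.2063] [ 0.5733 -0.1816]
yellow [570. 264.] c [ 0.6458 -0.4402] s [0.045 0.08 ] ang 1.3 bb [ 0.6225 -0.4804] [ 0.668 -0.4  ]
yellow [568. 233.] c [ 0.7087 -0.4359] s [0.041 0.078] ang 4.5 bb [ 0.6874 -0.4746] [ 0.7314 -0.3962]
red [413. 389.] c [ 0.3483 -0.0839] s [0.017 0.071] ang 1.3 bb [ 0.3394 -0.1192] [ 0.3575 -0.0484]
red [461. 278.] c [ 0.5825 -0.1835] s [0.014 0.053] ang 16.9 bb [ 0.5714 -0.209 ] [ 0.5937 -0.159 ]
red [587. 259.] c [ 0.6298 -0.4506] s [0.018 0.069] ang 1.3 bb [ 0.6198 -0.485 ] [ 0.6396 -0.4163]
red [483. 223.] c [ 0.7026 -0.2346] s [0.093 0.1  ] ang 39.0 bb [ 0.6553 -0.2816] [ 0.75
[... 880 characters left out ...]
 -0.2499]
blue [308. 221.] c [0.7064 0.1457] s [0.036 0.035] ang 45.7 bb [0.6873 0.1273] [0.7226 0.1642]
green [408. 347.] c [ 0.4398 -0.0774] s [0.012 0.036] ang 1.3 bb [ 0.4334 -0.0953] [ 0.4461 -0.0596]
green [290. 329.] c [0.4733 0.1766] s [0.037 0.036] ang 2.8 bb [0.4549 0.1583] [0.4911 0.1952]
green [599. 321.] c [ 0.5052 -0.4837] s [0.033 0.062] ang 27.3 bb [ 0.4816 -0.5117] [ 0.5219 -0.4564]
green [460. 289.] c [ 0.5686 -0.1877] s [0.009 0.018] ang 1.3 bb [ 0.5637 -0.1968] [ 0.5734 -0.1787]
green [302. 276.] c [0.5905 0.1584] s [0.049 0.034] ang 46.3 bb [0.5685 0.1369] [0.6154 0.1744]
green [569. 228.] c [ 0.7119 -0.4278] s [0.013 0.035] ang 1.3 bb [ 0.7051 -0.4451] [ 0.7188 -0.4106]
```

View pics/c1.png

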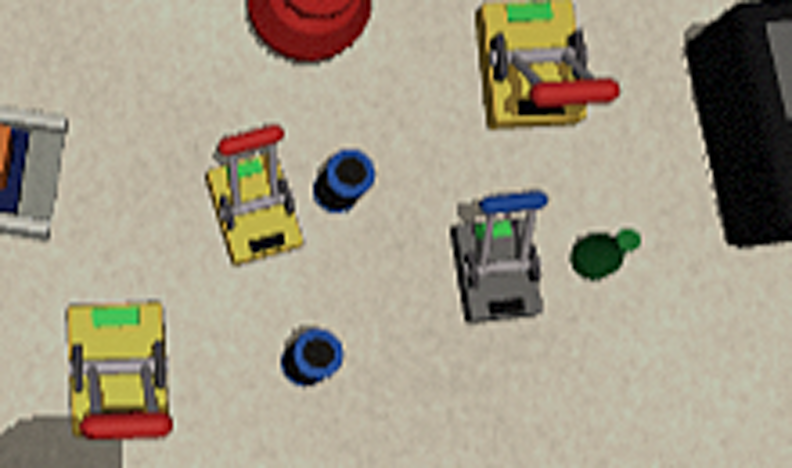

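A is confirmed: its block is 60 mm wide and its bar 53 mm, where B and C measure about 78 mm and 70 mm. Couplings are at 74 mm sideways and 138 mm on its -x side, as described. Swing axis u is at 16.9°, with the hinge at (0.542, -0.196). First I go to the +x side of the bar at about (0.624, -0.171), fingers shut.

```bash
python3 -m jog '[[0,0,-0.5,0.95,-0.46,0,-1],[0,0,0,0.95,-0.46,0,-1],[0,0,0,0.95,-0.46,0,-1],[0,0,0,0.95,-0.46,0,-1],[0,0,0,0.95,-0.46,0,-1]]' 60
python3 -m jog '[[0,0,0,0.95,-0.46,0,-1],[0,0,0,0.95,-0.46,0,-1],[0,0,0,0.95,-0.46,0,-1],[0,0,0,0.95,-0.46,0,-1],[0,0,0,0.95,-0.46,0,-1]]'
python3 -m jog '[[0,0,0,0.95,-0.46,0,-1],[0,0,0,0.95,-0.46,0,-1],[0,0,0,0.95,-0.46,0,-1],[0,0,0,0.95,-0.46,0,-1],[0,0,0,0.95,-0.46,0,-1]]'
python3 -m jog '[[0,0,0,0.95,-0.46,0,-1],[0,0,0,0.95,-0.46,0,-1],[0,0,0,0.95,-0.46,0,-1],[0,0,0,0.95,-0.46,0,-1],[0,0,0,0,0,0,-1]]'
cat >> h.py <<'E'
def tgt(P):
    s=status.get_obs(); R=cv2.Rodrigues(np.array(s["tool_rot"]))[0]
    print("t",round(s["t"],2),"pos",s["tool_pos"].round(4),"yaw",np.degrees(np.arctan2(R[1,0],R[0,0])).round(2),"F",s["contact_force"].round(1),"tool shift/30mm",(R.T@(np.array(P)-s["tool_pos"])/.03).round(2))
E
python3 -c "
from h import *
tgt([.624,-.171,.08])"
```

```text
t: 0.78
tool_pos: [0.2735, -0.4978, 0.2309]
tool_rot: [-3.107, -0.462, 0.0]
contact_force: [-0.3, -0.5, -0.7]
opening: -0.0002
grip_force: 0.0
t: 1.4
tool_pos: [0.3897, -0.3903, 0.2309]
tool_rot: [-3.107, -0.462, 0.0]
contact_force: [-0.2, -0.6, -0.0]
opening: 0.0002
grip_force: 0.0
t: 2.02
tool_pos: [0.5059, -0.2829, 0.2309]
tool_rot: [-3.107, -0.462, 0.001]
contact_force: [0.1, -0.3, 0.6]
opening: 0.0001
grip_force: 0.0
t: 2.65
tool_pos: [0.5991, -0.1963, 0.2306]
tool_rot: [-3.106, -0.466, 0.001]
contact_force: [-0.5, -0.6, 0.2]
opening: 0.0
grip_force: 0.0
t 2.65 pos [ 0.5991 -0.1963  0.2306] yaw 17.08 F [-0.5 -0.6  0.2] tool shift/30mm [ 1.05 -0.56  5.02]
```

```bash
python3 -m jog '[[0,0,0,0.55,-0.28,0,-1],[0,0,0,0.5,-0.28,0,-1],[0,0,0,0,0,1,-1],[0,0,0,0,0,1,-1],[0,0,0,0,0,1,-1]]'
python3 -m jog '[[0,0,0,0,0,1,-1],[0,0,0,0,0,0.6,-1],[0,0,0,0,0,0.5,-1],[0,0,0,0,0,0,-1]]'
python3 - <<'E'
from h import *
tgt([.624,-.171,.075]); save(cam("scene"),"s1.png",(150,100,430,310),2.8)
E
```

```text
t: 3.28
tool_pos: [0.624, -0.1722, 0.1405]
tool_rot: [3.107, 0.462, 0.001]
contact_force: [-0.2, -0.6, 0.4]
opening: -0.0001
grip_force: 0.0
t: 3.78
tool_pos: [0.6231, -0.1723, 0.0773]
tool_rot: [-3.106, -0.462, 0.002]
contact_force: [1.2, -0.1, 0.4]
opening: -0.0001
grip_force: 0.0
t 3.77 pos [ 0.6231 -0.1723  0.0773] yaw 16.93 F [ 1.2 -0.1  0.4] tool shift/30mm [ 0.04 -0.03  0.08]
```

View pics/s1.png

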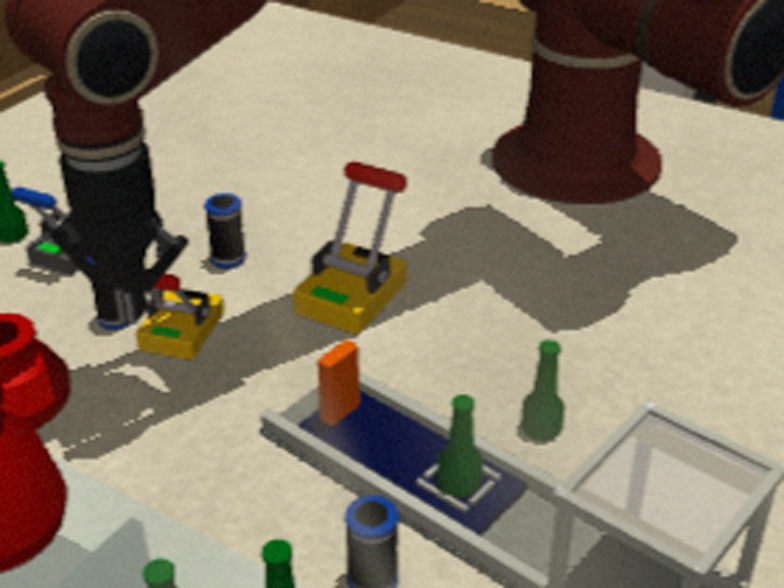

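The picture shows the shut fingers just behind the red bar, clear of the coupling and the vase. Now I push along -x.

```bash
python3 -m jog '[[0,0,0,-0.5,0,0,-1],[0,0,0,-0.5,0,0,-1],[0,0,0,-0.5,0,0,-1],[0,0,0,-0.5,0,0,-1],[0,0,0,-0.5,0,0,-1]]'
python3 -m jog '[[0,0,0,-0.2,0,0,-1],[0,0,0,0,0,0,-1],[0,0,0,0,0,0,-1]]'
python3 - <<'E'
from m import *
tgt([.624,-.171,.075]); d=cam("top")
for c in comps(d,(0,150,90),(5,255,255),15,(174,150,90),(180,255,255)):
    px=c[:,0,:].mean(0); r,P=rect3(d,c,.094)
    if 140<px[1]<285: print((px*1.4).round(),np.round(r[0],4),np.round(r[1],3))
save(cam("scene"),"s2.png",(150,100,350,250),3.5)
E
```

```text
t: 4.45
tool_pos: [0.5501, -0.1947, 0.0779]
tool_rot: [-3.107, -0.462, 0.002]
contact_force: [0.2, -0.0, -0.3]
opening: 0.0001
grip_force: 0.1
t: 4.82
tool_pos: [0.5463, -0.1961, 0.0783]
tool_rot: [-3.107, -0.462, -0.0]
contact_force: [-1.1, 0.7, 0.0]
opening: -0.0002
grip_force: 0.0
t 4.83 pos [ 0.5463 -0.1961  0.0783] yaw 16.93 F [-1.1  0.7  0. ] tool shift/30mm [ 2.72 -0.05  0.11]
[587. 259.] [ 0.6292 -0.4507] [0.019 0.07 ]
[482. 220.] [ 0.7157 -0.2352] [0.101 0.08 ]
```

View pics/s2.png

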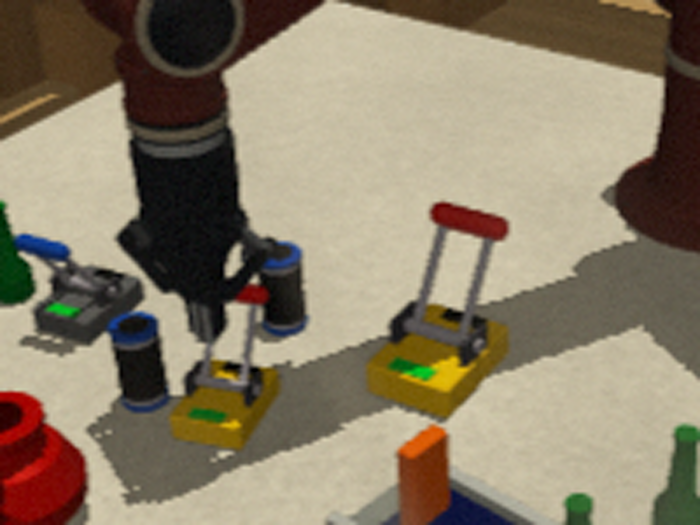

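The bar is now tilted away from the camera, beyond upright. I'll lift, turn to the tray's heading (82.5°), and check that the lever is OFF.

```bash
python3 -m jog '[[0,0,0,0,0,-1,-1],[0,0,0,0,0,-1,-1],[0,0,0,0,0,-1,-1],[0,0,0,0,0,-1,-1],[0,0,1,0,0,-0.3,-1]]'
python3 -m jog '[[0,0,1,0,0,0,-1],[0,0,1,0,0,0,-1],[0,0,1,0,0,0,-1],[0,0,0.9,0,0,0,-0.3],[0,0,0,0,0,0,-0.3]]'
python3 - <<'E'
from m import *
tgt([.5722,.0225,.2]); d=cam("top")
for c in comps(d,(0,150,90),(5,255,255),15,(174,150,90),(180,255,255)):
    px=c[:,0,:].mean(0); r,P=rect3(d,c,.094)
    if 140<px[1]<285: print((px*1.4).round(),np.round(r[0],4),np.round(r[1],3))
print("expected OFF bar",.542-.0423*.957,-.1958-.0423*.291)
for nm,a,z in(("orange",((6,150,120),(18,255,255)),.088),("navy",((110,120,30),(125,255,120)),.016)):
  for c in comps(d,*a):
    r,P=rect3(d,c,z)
    if .5<r[0][0]<.65 and -.1<r[0][1]<.3: print(nm,np.round(r[0],4),np.round(r[1],3),r[2])
E
```

```text
t: 5.55
tool_pos: [0.5475, -0.1966, 0.2104]
tool_rot: [3.122, 0.323, 0.006]
contact_force: [0.9, -0.2, 0.0]
opening: -0.0004
grip_force: 0.0
t: 6.18
tool_pos: [0.5463, -0.196, 0.2073]
tool_rot: [-3.135, 0.205, 0.0]
contact_force: [0.3, -0.1, -0.4]
opening: 0.0298
grip_force: 0.0
t 6.17 pos [ 0.5463 -0.196   0.2073] yaw -7.5 F [ 0.3 -0.1 -0.4] tool shift/30mm [-0.09 -7.33  0.24]
[587. 259.] [ 0.6291 -0.4507] [0.019 0.07 ]
expected OFF bar 0.5015189 -0.2081093
orange [0.5724 0.0236] [0.015 0.04 ] 82.33931732177734
navy [0.5825 0.1024] [0.199 0.072] 82.37602996826172
```

```bash
python3 -m jog '[[0,0,0,0,-1,0,-0.3],[0,0,0,0,-1,0,-0.3],[0,0,0,0,-1,0,-0.3],[0,0,0,0,-1,0,-0.3],[0,0,0,0,-1,0,-0.3]]'
python3 -m jog '[[0,0,0,0,-1,0,-0.3],[0,0,0,0,-1,0,-0.3],[0,0,0,-0.1,-0.33,0,-0.3],[0,0,0,0,0,0,-0.3]]'
python3 - <<'E'
from m import *
tgt([.5722,.0225,.048]); d=cam("top")
for c in comps(d,(0,150,90),(5,255,255),15,(174,150,90),(180,255,255)):
    px=c[:,0,:].mean(0); r,P=rect3(d,c,.094)
    if 140<px[1]<285: print((px*1.4).round(),np.round(r[0],4),np.round(r[1],3))
s=cam("scene"); save(s,"s3.png",(150,100,450,330),2.6)
for c in comps(s,(6,150,120),(18,255,255)):
    print("orange scene",c[:,0].min(0),c[:,0].max(0))
for z in(.088,.042):print(proj(s,[.5722,.0225,z]))
E
```

```text
t: 6.85
tool_pos: [0.566, -0.0464, 0.2073]
tool_rot: [3.135, -0.205, 0.0]
contact_force: [0.4, 0.1, -0.6]
opening: 0.03
grip_force: 0.0
t: 7.35
tool_pos: [0.5719, 0.0224, 0.2072]
tool_rot: [3.134, -0.205, -0.0]
contact_force: [0.7, -0.4, -0.5]
opening: 0.0297
grip_force: 0.0
t 7.35 pos [0.5719 0.0224 0.2072] yaw -7.49 F [ 0.7 -0.4 -0.5] tool shift/30mm [ 0.01 -0.01  5.31]
[412. 389.] [ 0.3483 -0.0839] [0.017 0.071]
[473. 316.] [ 0.5015 -0.2072] [0.013 0.052]
[587. 259.] [ 0.6292 -0.4507] [0.019 0.07 ]
[484. 223.] [ 0.703  -0.2331] [0.097 0.1  ]
orange scene [502 298] [559 368]
orange scene [264 221] [277 232]
orange scene [148  22] [162  34]
orange scene [167  19] [229  40]
[269.76472739 225.01678828]
[270.33876772 239.306569  ]
```

View pics/s3.png

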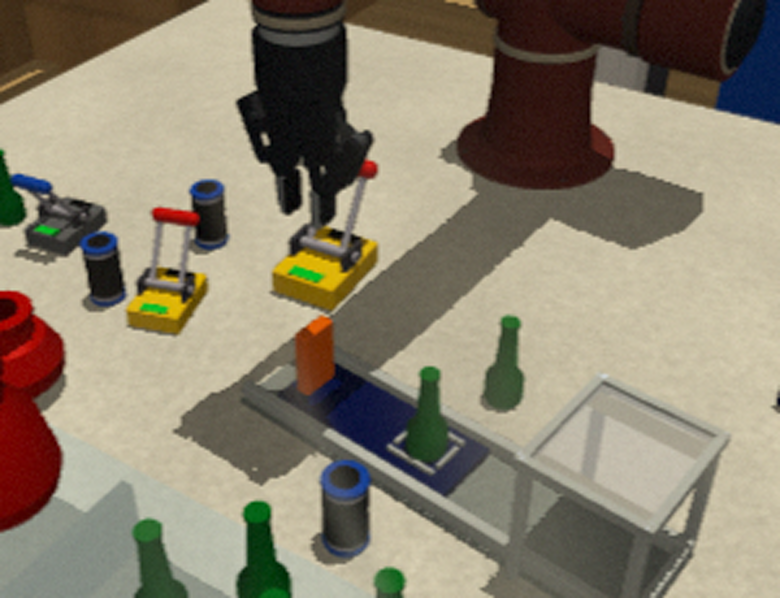

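The red lever is OFF: its bar is at (0.5015, -0.2072), as predicted. The handle at crop (315,355) lies directly below the open fingers. I descend astride it.

```bash
python3 -m jog '[[0,0,0,0,0,1,-0.3],[0,0,0,0,0,1,-0.3],[0,0,0,0,0,1,-0.3],[0,0,0,0,0,1,-0.3],[0,0,0,0,0,0.6,-0.3]]'
python3 -m jog '[[0,0,0,0,0,0.6,-0.3],[0,0,0,0,0,0,-0.3]]'
python3 - <<'E'
from m import *
tgt([.5722,.0225,.048]); d=cam("top")
# canopy roof frame: grey bright edges; rays at z=.135 of bright low-sat blob
h=cv2.cvtColor(d["img"],cv2.COLOR_RGB2HSV); save(d,"c2.png",(110,140,300,240),4)
E
```

```text
t: 8.07
tool_pos: [0.5712, 0.0213, 0.0675]
tool_rot: [3.134, -0.209, -0.003]
contact_force: [-0.1, -0.1, 0.1]
opening: 0.03
grip_force: 0.0
t: 8.32
tool_pos: [0.5712, 0.022, 0.05]
tool_rot: [3.135, -0.208, -0.004]
contact_force: [-0.0, -0.4, 0.7]
opening: 0.0296
grip_force: 0.0
t 8.32 pos [0.5712 0.022  0.05  ] yaw -7.59 F [-0.  -0.4  0.7] tool shift/30mm [ 0.03 -0.02  0.06]
```

View pics/c2.png

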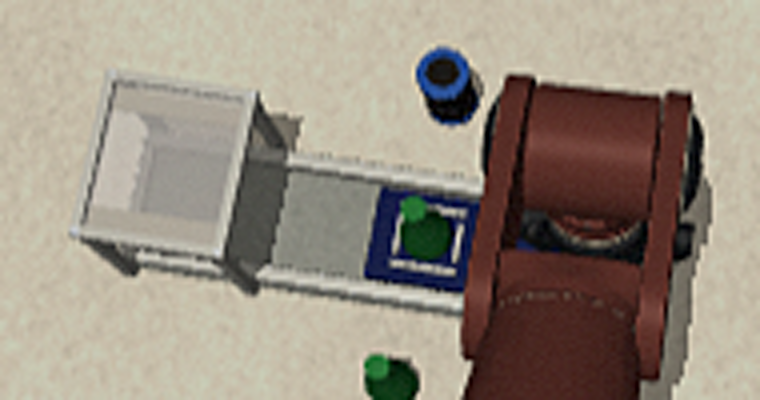

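The canopy's roof corners are at crop (110,72), (258,95), (75,237) and (222,257), and the mouthpiece stands in its rim at (425,235). From these I compute the expected home position.

```bash
python3 - <<'E'
from h import *
d=cam("top"); c=[ray(d,(x/4+110,y/4+140),.135)[:2] for x,y in((110,72),(258,95),(75,237),(222,257))]
c=np.array(c); m=c.mean(0); w=(c[0]+c[2]-c[1]-c[3]); print("size",np.linalg.norm(w)/2,np.linalg.norm(c[0]-c[2]),np.degrees(np.arctan2(w[1],w[0])))
w=np.array([np.cos(np.radians(82.4)),np.sin(np.radians(82.4))]); print(m,"canopy-tray along, across", (m-[.5825,.1024])@w,(m-[.5825,.1024])@[w[1],-w[0]])
print("handle home",m-.135*w,"travel",(m-[.5825,.1024])@w-.055)
E
```

```text
size 0.10779218361006507 0.124394749040553 82.75049815164081
[0.61209863 0.33143407] canopy-tray along, across 0.23093673834310333 -0.0009525991156514209
handle home [0.59424402 0.19761997] travel 0.17593673834310333
```

```bash
python3 -m jog '[[0,0,0,0,-0.1,0,-0.3],[0,0,0,0,-0.1,0,-0.3],[0,0,0,0,-0.1,0,-0.3],[0,0,0,0,-0.15,0,-0.3],[0,0,0,0,-0.2,0,-0.3]]'
python3 -m jog '[[0,0,0,0,-0.25,0,-0.3],[0,0,0,0,-0.25,0,-0.3],[0,0,0,0,-0.25,0,-0.3],[0,0,0,0,-0.25,0,-0.3],[0,0,0,0,-0.25,0,-0.3]]'
python3 - <<'E'
from m import *
tgt([.5943,.1975,.048]); d=cam("top")
for a,z in((((110,120,30),(125,255,120)),.016),(((55,100,20),(85,255,255),12),.05)):
  for c in comps(d,*a):
    r,P=rect3(d,c,z)
    if .5<r[0][0]<.65 and -.1<r[0][1]<.35: print(np.round(r[0],4),np.round(r[1],3),r[2],P.max(0))
E
```

```text
t: 9.05
tool_pos: [0.575, 0.0413, 0.0517]
tool_rot: [3.134, -0.207, 0.001]
contact_force: [-0.2, -3.0, 1.9]
opening: 0.0301
grip_force: 1.7
t: 9.68
tool_pos: [0.5797, 0.0793, 0.0514]
tool_rot: [-3.135, 0.207, -0.0]
contact_force: [-0.8, -3.7, 3.0]
opening: 0.0301
grip_force: 2.0
t 9.68 pos [0.5797 0.0793 0.0514] yaw -7.57 F [-0.8 -3.7  3. ] tool shift/30mm [-0.04 -3.97  0.11]
[0.5977 0.2185] [0.057 0.071] 82.4358139038086 [0.63579935 0.24894683]
[0.5977 0.203 ] [0.05  0.035] 11.130387306213379 [0.6206505  0.22328195]
```

```bash
python3 -m jog '[[0,0,0,0,-0.25,0,-0.3],[0,0,0,0,-0.25,0,-0.3],[0,0,0,0,-0.25,0,-0.3],[0,0,0,0,-0.25,0,-0.3],[0,0,0,0,-0.25,0,-0.3]]'
python3 -m jog '[[0,0,0,0,-0.25,0,-0.3],[0,0,0,0,-0.25,0,-0.3],[0,0,0,0,-0.25,0,-0.3],[0,0,0,0,-0.25,0,-0.3],[0,0,0,0,-0.25,0,-0.3]]'
python3 -m jog '[[0,0,0,0,-0.25,0,-0.3],[0,0,0,0,-0.2,0,-0.3],[0,0,0,0,-0.2,0,-0.3],[0,0,0,0,-0.15,0,-0.3],[0,0,0,0,-0.1,0,-0.3]]'
python3 -c "
from h import *
tgt([.5943,.1975,.048])"
```

```text
t: 10.35
tool_pos: [0.5844, 0.1165, 0.0511]
tool_rot: [-3.135, 0.207, 0.001]
contact_force: [-0.6, -3.4, -0.2]
opening: 0.0301
grip_force: 1.5
t: 10.98
tool_pos: [0.5894, 0.1536, 0.0511]
tool_rot: [-3.135, 0.208, 0.001]
contact_force: [-0.2, -2.3, -0.0]
opening: 0.0302
grip_force: 1.1
t: 11.6
tool_pos: [0.593, 0.1801, 0.0512]
tool_rot: [3.135, -0.207, -0.0]
contact_force: [0.2, -1.8, -0.2]
opening: 0.0298
grip_force: 0.7
t 11.6 pos [0.593  0.1801 0.0512] yaw -7.57 F [ 0.2 -1.8 -0.2] tool shift/30mm [-0.03 -0.58  0.11]
```

```bash
python3 -m jog '[[0,0,0,0,-0.12,0,-0.3],[0,0,0,0,-0.12,0,-0.3],[0,0,0,0,-0.12,0,-0.3],[0,0,0,0,-0.12,0,-0.3],[0,0,0,0,-0.1,0,-0.3]]'
python3 -m jog '[[0,0,0,0,-0.07,0,-0.3],[0,0,0,0,-0.07,0,-0.3],[0,0,0,0,-0.07,0,-0.3]]'
python3 -c "
from h import *
tgt([.5943,.1975,.048])"
```

```text
t: 12.22
tool_pos: [0.5954, 0.1973, 0.0513]
tool_rot: [-3.135, 0.207, -0.0]
contact_force: [-0.4, -1.0, -2.0]
opening: 0.0297
grip_force: 0.8
t: 12.6
tool_pos: [0.5962, 0.2034, 0.0513]
tool_rot: [3.135, -0.207, -0.0]
contact_force: [-0.0, -3.0, -0.9]
opening: 0.0301
grip_force: 0.8
t 12.6 pos [0.5962 0.2034 0.0513] yaw -7.57 F [-0.  -3.  -0.9] tool shift/30mm [-0.04  0.2   0.11]
```

```bash
python3 -m jog '[[0,0,0,0,-0.05,0,-0.3],[0,0,0,0,-0.05,0,-0.3],[0,0,0,0,-0.05,0,-0.3]]'
python3 -m jog '[[0,0,0,0,-0.05,0,-0.3],[0,0,0,0,-0.05,0,-0.3],[0,0,0,0,0,0,-0.3]]'
```

```text
t: 12.98
tool_pos: [0.5968, 0.2079, 0.0513]
tool_rot: [3.135, -0.207, 0.0]
contact_force: [-0.4, -1.6, -1.3]
opening: 0.0301
grip_force: 0.8
t: 13.35
tool_pos: [0.597, 0.2105, 0.0513]
tool_rot: [3.134, -0.207, -0.001]
contact_force: [-1.5, -3.4, -0.0]
opening: 0.0302
grip_force: 1.7
```

```bash
python3 -m jog '[[0,0,0,0,-0.05,0,-0.3],[0,0,0,0,-0.05,0,-0.3],[0,0,0,0,0,0,-0.3]]'
```

```text
t: 13.72
tool_pos: [0.5971, 0.2105, 0.0513]
tool_rot: [3.128, -0.207, -0.003]
contact_force: [-4.3, -13.3, 3.8]
opening: 0.0297
grip_force: 6.9
```

The force has jumped to 13 N with no advance, so the tray is at the stop. I back off to centre the fingers on the handle, lift and look.

```bash
python3 -m jog '[[0,0,0,0,0.1,0,-0.3],[0,0,0,0,0.1,0,-0.3],[0,0,0,0,0.13,0,-0.3],[0,0,0,0,0,0,-0.3]]'
python3 -m jog '[[0,0,0,0,0,-0.6,-0.3],[0,0,0,0,0,-1,-0.3],[0,0,0,0,0,-1,-0.3],[0,0,0,0,0,-1,-0.3],[0,0,0,0,0,-1,-0.3]]'
python3 -m jog '[[0,0,0,0,0,-0.6,-1],[0,0,-1,0,0,0,-1],[0,0,-1,0,0,0,-1],[0,0,-1,0,0,0,-1],[0,0,-1,0,0,0,-1]]'
python3 -m jog '[[0,0,-0.9,0,0,0,-1],[0,0,0,0,0,0,-1]]'
python3 - <<'E'
from m import *
# finger stand: 38 mm on the -x side of the OFF bar
tgt([.5015-.040*.957,-.2078-.040*.291,.2]); s=cam("scene"); save(s,"s4.png",(230,150,480,340),3)
E
```

```text
t: 14.22
tool_pos: [0.5963, 0.204, 0.0515]
tool_rot: [-3.134, 0.208, -0.001]
contact_force: [0.2, 0.2, -1.5]
opening: 0.0297
grip_force: 0.0
t: 14.85
tool_pos: [0.5966, 0.2042, 0.1921]
tool_rot: [-3.134, 0.207, -0.003]
contact_force: [0.5, -0.3, 0.2]
opening: 0.0298
grip_force: 0.0
t: 15.48
tool_pos: [0.5961, 0.204, 0.2075]
tool_rot: [-3.123, -0.345, 0.0]
contact_force: [-0.1, -0.4, 1.0]
opening: 0.0002
grip_force: 0.0
t: 15.72
tool_pos: [0.5961, 0.204, 0.2074]
tool_rot: [-3.107, -0.461, 0.0]
contact_force: [0.6, -0.1, -0.3]
opening: -0.0
grip_force: 0.0
t 15.72 pos [0.5961 0.204  0.2074] yaw 16.88 F [ 0.6 -0.1 -0.3] tool shift/30mm [-8.34 12.22  0.25]
```

View pics/s4.png

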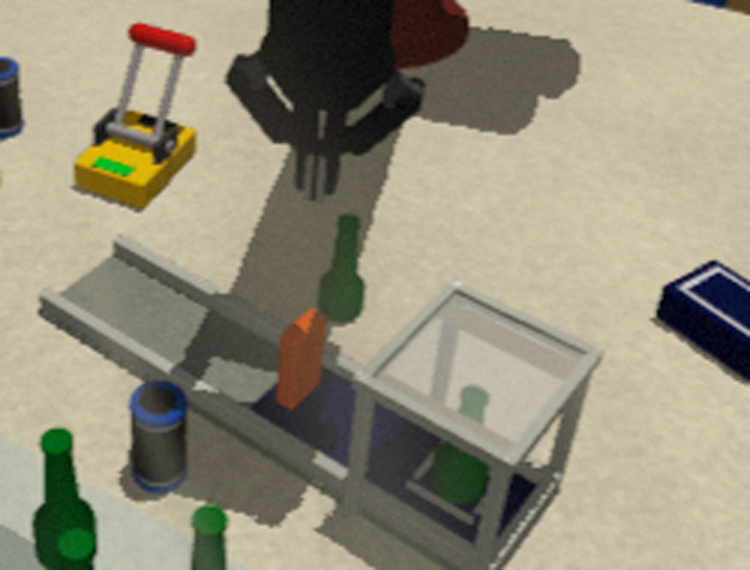

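The mouthpiece stands upright in its rim under the canopy at (465,440), and the tray is in against the stop. Next is the -x side of the red lever.

```bash
python3 -m jog '[[0,0,0,-0.64,0.94,0,-1],[0,0,0,-0.64,0.94,0,-1],[0,0,0,-0.64,0.94,0,-1],[0,0,0,-0.64,0.94,0,-1],[0,0,0,-0.64,0.94,0,-1]]'
python3 -m jog '[[0,0,0,-0.64,0.94,0,-1],[0,0,0,-0.64,0.94,0,-1],[0,0,0,-0.64,0.94,0,-1],[0,0,0,-0.64,0.94,0,-1],[0,0,0,-0.64,0.94,0,-1]]'
python3 -m jog '[[0,0,0,-0.64,0.94,0,-1],[0,0,0,-0.64,0.94,0,-1],[0,0,0,-0.66,0.94,0,-1],[0,0,0,0,0,0,-1]]'
python3 -c "
from h import *
tgt([.5015-.040*.957,-.2078-.040*.291,.076])"
```

```text
t: 16.4
tool_pos: [0.545, 0.0401, 0.2075]
tool_rot: [3.108, 0.461, 0.0]
contact_force: [-0.1, 0.4, 0.4]
opening: -0.0001
grip_force: 0.0
t: 17.02
tool_pos: [0.4942, -0.1227, 0.2076]
tool_rot: [3.108, 0.461, 0.001]
contact_force: [0.8, -0.5, 0.2]
opening: 0.0001
grip_force: 0.0
t: 17.52
tool_pos: [0.4631, -0.2212, 0.2075]
tool_rot: [3.108, 0.456, 0.0]
contact_force: [-0.4, -0.2, -0.1]
opening: 0.0001
grip_force: 0.0
t 17.52 pos [ 0.4631 -0.2212  0.2075] yaw 16.68 F [-0.4 -0.2 -0.1] tool shift/30mm [ 0.02 -0.05  4.38]
```

```bash
python3 -m jog '[[0,0,0,0,0,1,-1],[0,0,0,0,0,1,-1],[0,0,0,0,0,1,-1],[0,0,0,0,0,0.9,-1],[0,0,0,0,0,0.48,-1]]'
python3 -m jog '[[0,0,0,0,0,0,-1],[0,0,0,0.5,0,0,-1],[0,0,0,0.5,0,0,-1],[0,0,0,0.5,0,0,-1],[0,0,0,0.5,0,0,-1]]'
python3 -m jog '[[0,0,0,0.5,0,0,-1],[0,0,0,0.2,0,0,-1],[0,0,0,0,0,0,-1],[0,0,0,0,0,0,-1],[0,0,0,0,0,0,-1]]'
python3 -m jog '[[0,0,0,0,0,-0.6,-1],[0,0,0,0,0,-1,-1],[0,0,0,0,0,-1,-1],[0,0,0,0,0,-1,-1],[0,0,0,0,0,-1,-1]]'
python3 -m jog '[[0,0,0,-1,0,0,-1],[0,0,0,-1,0,0,-1],[0,0,0,-1,0,0,-1],[0,0,0,-1,0,0,-1],[0,0,0,-1,0,0,-1]]'
python3 - <<'E'
from m import *
tgt([.5,-.2,.2]); d=cam("top"); save(d,"f.png",(110,120,480,300),2.1)
for nm,a,z in(("red",((0,150,90),(5,255,255),25,(174,150,90),(180,255,255)),.094),("orange",((6,150,120),(18,255,255)),.088),("blue",((105,150,100),(116,255,255)),.075),("green",((55,100,20),(85,255,255),12),.05)):
    for c in comps(d,*a):
        px=c[:,0,:].mean(0)
        if px[1]<140 or px[1]>285: continue
        r,P=rect3(d,c,z); print(nm,(px*1.4).round(),"c",np.round(r[0],4),"s",np.round(r[1],3))
E
```

```text
t: 18.15
tool_pos: [0.4631, -0.2182, 0.0743]
tool_rot: [-3.105, -0.463, 0.003]
contact_force: [0.8, 0.4, 0.5]
opening: -0.0003
grip_force: 0.0
t: 18.77
tool_pos: [0.5226, -0.2018, 0.0763]
tool_rot: [3.107, 0.463, 0.002]
contact_force: [0.1, -0.2, -0.2]
opening: 0.0001
grip_force: 0.3
t: 19.4
tool_pos: [0.5407, -0.1961, 0.0758]
tool_rot: [-3.107, -0.462, 0.0]
contact_force: [0.4, 1.1, -0.5]
opening: -0.0
grip_force: 0.0
t: 20.02
tool_pos: [0.5412, -0.1962, 0.2166]
tool_rot: [3.106, 0.462, 0.002]
contact_force: [0.4, -0.1, -0.5]
opening: 0.0003
grip_force: 0.0
t: 20.65
tool_pos: [0.3968, -0.2401, 0.2155]
tool_rot: [3.106, 0.462, 0.002]
contact_force: [0.8, 0.1, 0.2]
opening: 0.0
grip_force: 0.0
t 20.65 pos [ 0.3968 -0.2401  0.2155] yaw 16.93 F [0.8 0.1 0.2] tool shift/30mm [ 3.68 -0.28  0.52]
red [412. 389.] c [ 0.3483 -0.0838] s [0.017 0.071]
red [461. 278.] c [ 0.5824 -0.1836] s [0.014 0.053]
red [587. 259.] c [ 0.6292 -0.4507] s [0.019 0.07 ]
red [483. 222.] c [ 0.705  -0.2333] s [0.098 0.099]
orange [279. 269.] c [0.5951 0.2009] s [0.015 0.038]
blue [564. 302.] c [ 0.5394 -0.402 ] s [0.012 0.051]
blue [500. 291.] c [ 0.5609 -0.2671] s [0.036 0.035]
blue [308. 221.] c [0.7064 0.1457] s [0.036 0.035]
green [408. 347.] c [ 0.4398 -0.0775] s [0.012 0.036]
green [290. 329.] c [0.4732 0.1767] s [0.036 0.036]
green [599. 321.] c [ 0.5052 -0.4837] s [0.033 0.062]
green [460. 289.] c [ 0.5686 -0.1877] s [0.009 0.018]
green [569. 228.] c [ 0.7119 -0.4278] s [0.013 0.035]
```

View pics/f.png

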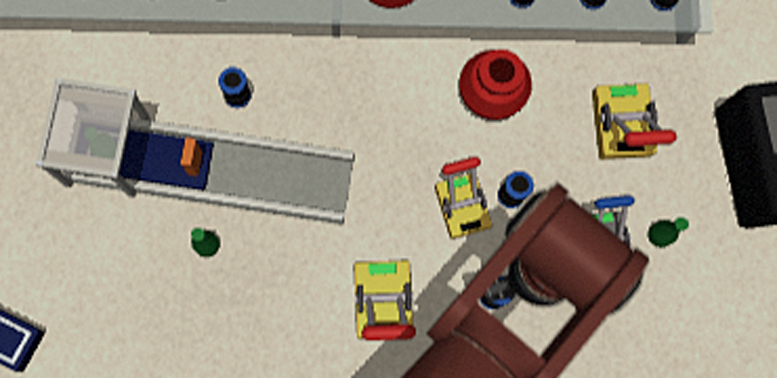

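The red bar is back ON at (0.5824, -0.1836) and the blue bar has not moved. The tray handle moved 179 mm and ended within about 3 mm of the home point computed from the canopy corners. The other goods I could measure are where they started; coupling_c is partly hidden by the arm at (497,293), and nothing touched it.

```bash
python3 -c "
from station import finish_job
print(finish_job())"
```

```text
the job is handed in; nothing more can be done
None
```

The job is handed in: I switched the red isolator off, slid the tray fully home with the mouthpiece still upright, then switched the red isolator back on; the blue isolator stayed on, and I saw no other goods shifted (coupling_c was partly hidden by the arm in the last picture).

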